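Cover the degassing pot and crack its bleed screw

ROBOT

A 6-joint arm with a two-finger parallel gripper is mounted at the origin on the work surface. World frame = base frame: x ahead of the robot, y to its left, z up, the work surface at z = 0. Lengths are in m, angles in rad, forces in N, time in s.
With the tool pointing down it reaches from about 0.375 to 0.975 m from the base axis. Payload 3.8 kg.
Tool frame: the origin (TCP) lies midway between the tips of the shut fingers; the grasp point (between the pads) lies 19 mm behind it; z points along the fingers, y is the line along which they close (so a half turn about z gives the same grasp; the last joint's range is limited). The gripper opens to 85 mm and grips with 20 to 120 N. Pads are 22 mm wide; open, the fingers measure 114 mm over their backs; the gripper's body (76 mm by 85 mm) begins 54 mm behind the grasp point. The pads swing forward as they close: fully open they stand 13 mm farther back than shut.
Start: joints at [1.297, 0.264, 1.604, -0, 1.274, -0.037], TCP at [0.158, 0.656, 0.199] pointing down, gripper open.
Joint ranges: [-2.63, 2.63], [-0.94, 2.18], [0.31, 2.57], [-1.31, 4.45], [0, 2.66], [-2.55, 2.55]. Speed limits (rad/s): [2.57, 2.57, 3.14, 3.14, 3.14, 3.14].

INTERFACE

Orientations are given as a rotation vector (axis times angle).
In Python, from workcell import bot gives the robot as it stands.
- The arm moves only by the tool step_arm, never from a script. Its argument "motion" is a list of rows, each a list of 5 numbers: the finger opening in cm, from 0 to 8.54, then the shift along the tool's x, y, z in cm, then the turn about the tool's z in degrees. In form: [[claw, dx, dy, dz, twist], ...]. A call has 1 to 20 rows; each row is the pose to reach, as a shift and turn from the pose commanded when the call began, along the tool's axes at that moment; what a row does not reach only later rows make up. A row lasts 1/10 s, in which the tool goes at most 50 mm and 8.59 degrees, less where a joint would pass 70% of its speed; a pose out of reach is approached as far as the arm can. A call with a gripper value outside its range is refused whole. The fingers move at their own pace and stop on an object; "force" is the grip in N (left out, the last holds). Time passes only in rows, so rows that repeat a pose let the fingers close. It gives the time, the measured TCP pose, the force, the opening and the grip force at its end, in the units of the state.
- bot.read_state(): the state, without advancing time (a new reading comes with each control period).
- bot.read_camera(name): name is "side" or "top"; returns (picture, depth): 480x640x3 uint8, red, green, blue; 480x640 float32, m along the optical axis (not along the pixel's ray), 0 where there is no reading.
- bot.calibration(name): a dict with "mtx" (3x3 intrinsics, pixels), "origin" and "orientation" of the camera in the world. Camera axes: x right, y up, looking along -z (the intrinsics and any distortion apply to the point x, -y, -z); pixel columns grow to the right and rows downward; lengths in m; the calibration is good to about 2 mm. A picture is of the moment at which its call begins. calibration takes no time and is no camera call.
- bot.finish_job(): hands the job in; it is judged then, once.
The state is a dict: "time": time; "q": joint angles; "joint_vel": joint speeds; "joint_torque": joint torques, N m; "tool_pos": TCP position; "tcp_rot": TCP orientation; "wrist_force": force on the tool from outside, world axes, zero at the start; "torque": the same for the moment, N m; "width": opening from 0.0 (shut) to 1.0 (fully open); "grip_force": force on a finger pad.
Only numpy, scipy, OpenCV 4.12 (cv2) and the standard library are available. Lean on these libraries where they do the work, as an engineer would, in place of code of your own. Each camera call takes 0.05 s, during which the arm holds its last target. There are 200 camera calls.

TASK

Set the large loose cover onto the rim of the steel degassing pot so that it sits fully seated and level, without dropping it, and let go of it. Then turn the winged bleed screw beside the pot clockwise until it seats, back it off a quarter turn, and finish while still gripping the screw there. Leave the other things on the bench where they are.

Things in the scene. Friction and masses are not known exactly. Their poses are not given: they have to be found in the camera images.
- rig: Degassing rig fixed to the bench: grey base plate 150 x 285 x 12 mm, steel pot, and 165 mm from the pot's axis, along +y, the bleed valve: an aluminium block 46 mm square (top 64 mm up), steel collar 28 mm across (to 84 mm), winged screw on top, thin nozzle towards +y. A pipe with a gauge (top 79 mm) joins them. Origin on the bench under the pot's centre, z up.
- pot_rim (a point): Centre of the open mouth of the pot, level with its rim, 82 mm above the bench. Pot outside diameter 132 mm, inside 122 mm, wall 5 mm.
- cover: Large loose cover, 0.18 to 0.36 kg, knob up: aluminium plate 142 mm across, under it a round step 114 mm across, 6 mm deep, that drops inside the pot with 4 mm play all round. Origin: centre of the step's underside, z up; above it: plate 6 to 12 mm, thin neck, round black knob (28 mm across) 26 to 50 mm. Starts flat on the bench. Seated, the origin is 6 mm below the rim.
- screw_grip (a point): On the screw's upright axis at mid-height of its steel wing, 116 mm above the bench. The wing is a flat upright bar 36 mm long, 10 mm thick, 28 mm tall (102 to 130 mm above the bench), on a hub 20 mm across whose top is at 102 mm. The point turns with it: x along the wing's length, y across its thickness, z up.
- bleed_screw (a joint): Turn of the screw, rad: 0 = seated on its hard stop, growing counter-clockwise from above (backing off) to 4.0. Starts 0.7 to 2.2 open. At 0 the wing lies along the rig's x axis; a quarter turn back, 1.57, along the line from pot to valve. Turns stiffly (0.05 N m), stays where left, does not rise or fall; may be let go and gripped again on the way.
- small_cover: A cover for another pot, the same shape but only 90 mm across, with the same knob: leave it. Origin at the centre of its underside. The two covers may lie either way round.
- flask: Conical glass flask 82 mm across, 120 mm tall; leave it. Origin at the centre of its underside.
- beaker: Glass beaker 66 mm across, 85 mm tall; leave it. Origin at the centre of its underside.
- reagent: Amber jar 60 mm across, 120 mm tall; leave it. Origin at the centre of its underside.
- dish: White ceramic dish 90 mm across, 18 mm tall; leave it. Origin at the centre of its underside.
- spanner: Steel spanner 170 mm long, lying on the bench; leave it. Origin under its middle, x along it.
Things that resemble listed ones, but are neither listed nor needed, are in the scene too. What is shaped like the cover but yellow is not meant.

How it is judged:
By the outcome, as a careful person would: the job done as asked, in the order asked, and still so for the second after the job is handed in, while the arm keeps its last pose, push and grip.
It also fails if it takes over 64 s, if anything falls off the work surface, if the arm or the gripper's body presses on something with over 40 N, if the wrist force passes 120 N, or if a joint passes its speed limit or range.

## Working session

There is one attempt and no reset: what is moved stays moved. The work goes in short steps, Python scripts to look and compute and a tool call to move; the robot and the scene stay as the last step left them, time stands still between calls to the robot, and variables do not carry over. Pictures are saved under pics/ and viewed, at most 10 in all, crops included, and the job is handed in when it is done.

Besides the shell and the picture viewer there is one more tool, called after ">>>" as name(argument=value, ...), one argument or row to a line, values as JSON. step_arm: Moves the arm, as the interface text tells. Its arguments: {"type":"object","properties":{"motion":{"type":"array","items":{"type":"array","items":{"type":"number"}}},"force":{"type":"number"}},"required":["motion"]}

```bash
mkdir -p pics; cat > h.py <<'E'
from workcell import bot
import numpy as np, cv2
from scipy.spatial.transform import Rotation as R
def cam(n):
    p,d=bot.read_camera(n); c=bot.calibration(n); return p,d,c
def Rc(c):
    o=np.array(c["orientation"],float)
    return o if o.shape==(3,3) else R.from_rotvec(o).as_matrix()
def cloud(d,c):
    K=np.array(c["mtx"]); v,u=np.mgrid[:480,:640]
    x=(u-K[0,2])/K[0,0]*d; y=(v-K[1,2])/K[1,1]*d
    P=np.stack([x,-y,-d],-1)@Rc(c).T+np.array(c["origin"])
    P[d<=0]=np.nan
    return P
def save(n,p): cv2.imwrite("pics/"+n+".png",cv2.cvtColor(p,cv2.COLOR_RGB2BGR))
E
python3 - <<'E'
from h import *
for n in("top","side"):
    p,d,c=cam(n); save(n+"0",p); np.savez(n+"0.npz",p=p,P=cloud(d,c)); print(n,c)
s=bot.read_state(); print(s)
E
```

```text
top {'mtx': array([[547.73594648,   0.        , 316.29999936],
       [  0.        , 547.73594648, 241.69698096],
       [  0.        ,   0.        ,   1.        ]]), 'origin': array([0.48377899, 0.01264918, 1.55858763]), 'orientation': array([ 0.05799298, -0.06135949, -1.54930909])}
side {'mtx': array([[434.3640341 ,   0.        , 321.58900172],
       [  0.        , 434.3640341 , 238.06331417],
       [  0.        ,   0.        ,   1.        ]]), 'origin': array([0.40372536, 0.79905138, 0.876034  ]), 'orientation': array([ 0.13226732, -1.11960156, -2.68255745])}
{'time': 0.1, 'q': array([ 1.29712351e+00,  2.64657294e-01,  1.60526673e+00,  1.95889999e-05,
        1.27372101e+00, -3.69131832e-02]), 'joint_vel': array([-0.00119364, -0.00270848, -0.00266555,  0.00090473,  0.00060929,
       -0.00034877]), 'joint_torque': array([-3.27861144e-04, -5.16700315e+01, -3.68592775e+01, -1.24157036e-04,
        6.27978559e-03, -4.38417942e-06]), 'tool_pos': array([0.15812543, 0.65544925, 0.19778462]), 'tcp_rot': array([-0.37100226, -3.1192693 ,  0.00318019]), 'wrist_force': array([-0.85919952,  0.53720159,  0.71747463]), 'torque': array([0.02323457, 0.04598866, 0.00794758]), 'grip_force': 0.0, 'width': 1.0015017121676746}
```

View pics/top0.png

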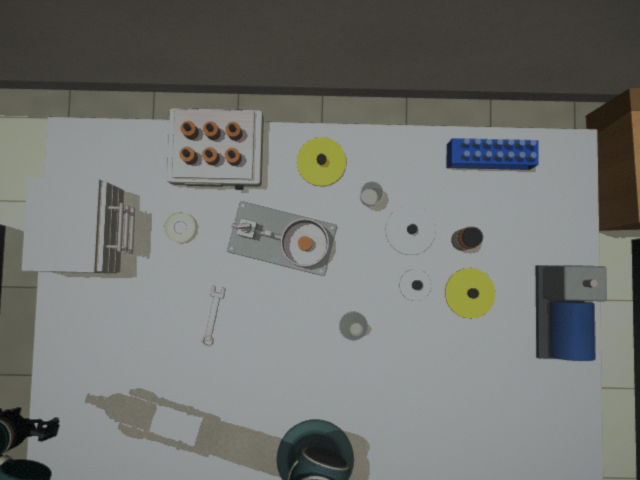

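View pics/side0.png

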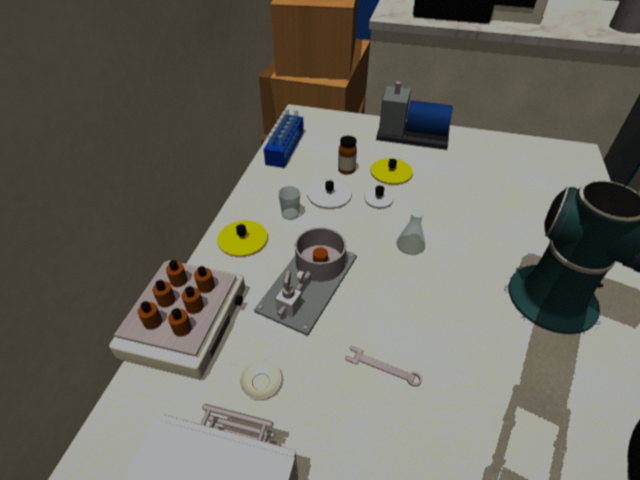

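Top view: candidates for the cover are white (411,230), small white (416,285), yellow (321,161) and yellow (470,293). The large white one at (411,230) fits, since it is the larger white plate with a black knob. The pot is at (305,243) and the valve at (246,229). I'll confirm in a crop and measure.

```bash
python3 - <<'E'
from h import *
z=np.load("top0.npz");p,P=z["p"],z["P"]
def crop(a,k): return cv2.resize(a,None,fx=k,fy=k,interpolation=cv2.INTER_CUBIC)
a=crop(p[190:320,360:510],4)[:,:]
b=crop(p[195:285,220:350],6)
save("cropA",a[:520,:600]); save("cropB",b[:540,:780])
# knobs: dark, height
hsv=cv2.cvtColor(p,cv2.COLOR_RGB2HSV)
for nm,(u,v) in dict(big=(411,230),small=(416,285),y1=(321,161),y2=(470,293)).items():
    w=P[v-14:v+15,u-14:u+15].reshape(-1,3); g=p[v-14:v+15,u-14:u+15].reshape(-1,3).max(1)
    m=(g<70)&(w[:,2]>.035); print(nm,m.sum(),w[m].mean(0),np.percentile(w[m,2],[5,50,95]))
    w=P[v-30:v+31,u-30:u+31].reshape(-1,3); m=(w[:,2]>.006)&(w[:,2]<.02); print("  plate",m.sum(),np.nanmedian(w[m],0),np.ptp(w[m],axis=0) if m.any() else 0)
# pot rim
w=P[205:285,265:345].reshape(-1,3); m=(w[:,2]>.074)&(w[:,2]<.09); q=w[m]
(c,r)=cv2.minEnclosingCircle(q[:,:2].astype(np.float32)); print("rim",m.sum(),c,r)
A=np.c_[2*q[:,:2],np.ones(len(q))]; 
for _ in range(5):
    s=np.linalg.lstsq(A,(q[:,:2]**2).sum(1),rcond=None)[0]; rr=np.sqrt(s[2]+s[0]**2+s[1]**2)
    k=abs(np.hypot(*(q[:,:2]-s[:2]).T)-rr)<.006; q=q[k];A=A[k]
print("fit",s[:2],rr,len(q),np.median(q[:,2]))
w=P[250:251].reshape(-1,3)
w=P[232:254,295:316].reshape(-1,3);print("in pot",np.nanpercentile(w[:,2],[5,50,99]))
w=P[210:250,225:270].reshape(-1,3)
for lo,hi in((.105,.14),(.055,.072)):
    m=(w[:,2]>lo)&(w[:,2]<hi);q=w[m]; ev,V=np.linalg.eigh(np.cov(q[:,:2].T)); print("valve",lo,m.sum(),q.mean(0),ev**.5,V[:,1],np.degrees(np.arctan2(V[1,1],V[0,1])))
# plate base
w=P[190:285,215:350].reshape(-1,3);m=(w[:,2]>.007)&(w[:,2]<.017);q=w[m,:2].astype(np.float32);rc=cv2.minAreaRect(q);print("plate",rc)
# jar etc nearby
w=P[215:260,445:495].reshape(-1,3);m=w[:,2]>.1;print("jar",w[m].mean(0))
w=P[170:215,345:395].reshape(-1,3);m=w[:,2]>.04;print("beaker",m.sum(),w[m].mean(0))
E
```

```text
big 68 [ 0.64050589 -0.2539801   0.04769399] [0.04188093 0.04775688 0.05254398]
  plate 1744 [ 0.6419328  -0.25466553  0.01111772] [0.16831464 0.17130425 0.01389463]
small 71 [ 0.48605786 -0.26817056  0.04786516] [0.04264695 0.04826627 0.05317219]
  plate 722 [ 0.48476763 -0.26872613  0.01069678] [0.16390815 0.17040153 0.01397795]
y1 70 [0.83206903 0.00222018 0.04770283] [0.04054393 0.04739639 0.05273049]
  plate 1721 [0.83247637 0.0025955  0.01127267] [0.17200071 0.17389254 0.01383793]
y2 74 [ 0.46689791 -0.42222577  0.04770736] [0.03952331 0.04795738 0.0553244 ]
  plate 1727 [ 0.46664753 -0.42379693  0.01103145] [0.16721002 0.16904908 0.01393515]
rim 308 (0.604333221912384, 0.06450909376144409) 0.08854834735393524
fit [0.59610572 0.04445575] 0.06365473883555944 142 0.08085081151730467
in pot [0.01179609 0.01901025 0.058887  ]
valve 0.105 66 [0.63199977 0.20312189 0.12511377] [0.00339166 0.01036752] [-0.12509784  0.99214441] 97.1864062088803
valve 0.055 178 [0.63064487 0.19930677 0.0632939 ] [0.01531451 0.01635823] [0.19954311 0.97988905] 78.48975762934721
plate ((0.6123223304748535, 0.11116689443588257), (0.3838878273963928, 0.2669447064399719), 89.99266052246094)
jar [ 0.61630906 -0.40068589  0.11804427]
beaker 218 [ 0.74131238 -0.140715    0.07013651]
```

View pics/cropA.png

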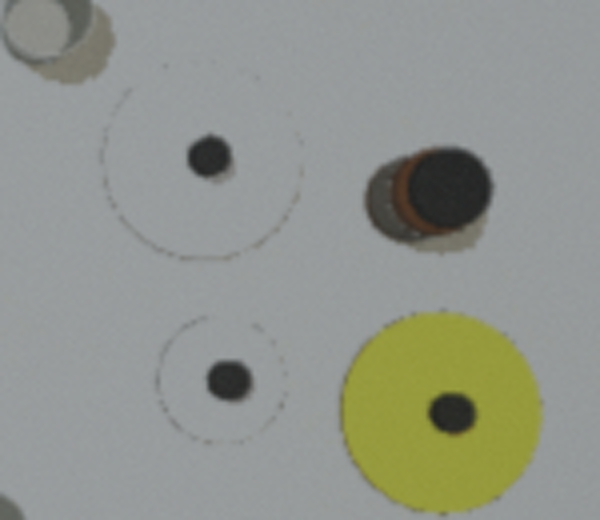

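View pics/cropB.png

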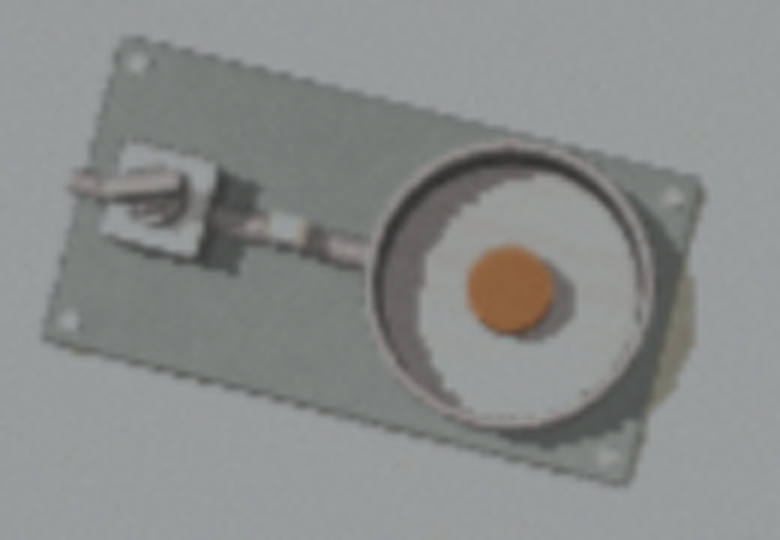

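The crops confirm it: the large white cover (~50 px, 142 mm) has its knob at crop A (209,157). The small white one is ~32 px and the others are yellow. The wing points ~97° in the world, with the rig yawed about -13°, so the screw is ~1.9 rad open.

```bash
cat >> h.py <<'E'
def go(t,head=None,s=None):
    s=s or bot.read_state(); M=R.from_rotvec(s["tcp_rot"]).as_matrix()
    h=np.degrees(np.arctan2(M[1,1],M[0,1])); sh=M.T@(np.array(t)-s["tool_pos"])*100
    tw=None if head is None else ((h-head+90)%180)-90
    print("t",s["time"],"tcp",s["tool_pos"].round(4),"head",h.round(2),"axes x",M[:,0].round(3),"z",M[:,2].round(4)); print("shift cm",sh.round(2),"twist",tw,"q6",np.degrees(s["q"][5]).round(1))
E
python3 -c "
from h import *
go([.6412,-.2543,.199],7.2)"
```

```text
t 0.1 tcp [0.1581 0.6554 0.1978] head 76.43 axes x [-0.972  0.235  0.   ] z [-6.e-04 -2.e-03 -1.e+00]
shift cm [-6.830e+01 -7.711e+01  3.000e-02] twist 69.23434786659516 q6 -2.1
```

>>> step_arm(
  motion=[
    [8.5,-3,-3.4,-3,0],
    [8.5,-6,-7,-3,8],
    [8.5,-9.5,-10.7,-3,12],
    [8.5,-13,-14.7,-3,16],
    [8.5,-16.5,-18.6,-3,20],
    [8.5,-20,-22.6,-3,24],
    [8.5,-23.5,-26.5,-3,28],
    [8.5,-27,-30.5,-3,32],
    [8.5,-30.5,-34.4,-3,36],
    [8.5,-34,-38.4,-3,40],
    [8.5,-37.5,-42.3,-3,44],
    [8.5,-41,-46.3,-3,48],
    [8.5,-44.5,-50.2,-3,52],
    [8.5,-48,-54.2,-3,56],
    [8.5,-51.5,-58.1,-3,60],
    [8.5,-55,-62.1,-3,64],
    [8.5,-58.5,-66,-3,69.2],
    [8.5,-62,-70,-3,69.2],
    [8.5,-65,-73.4,-2,69.2],
    [8.5,-68.3,-77.1,0,69.2],
  ],
)

```text
time: 2.1
tool_pos: [0.6238, -0.2202, 0.2109]
tcp_rot: [2.076, 2.355, 0.001]
wrist_force: [1.1, 1.0, 0.4]
width: 0.994
grip_force: 0.0
```

>>> step_arm(
  motion=[
    [8.5,0,0,0,0],
    [8.5,0,0,0,0],
    [8.5,0,0,0,0],
  ],
)

```text
time: 2.4
tool_pos: [0.6219, -0.2168, 0.2099]
tcp_rot: [-2.076, -2.357, -0.0]
wrist_force: [0.9, 0.6, 0.9]
width: 1.003
grip_force: 0.0
```

```bash
python3 -c "
from h import *
go([.6412,-.2543,.016],7.2)"
```

```text
t 2.4 tcp [ 0.6219 -0.2168  0.2099] head 7.25 axes x [-0.126  0.992  0.001] z [-8.e-04  8.e-04 -1.e+00]
shift cm [-3.98  1.46 19.39] twist 0.05147359270870311 q6 -28.7
```

>>> step_arm(
  motion=[
    [8.5,-2,0.7,2,0],
    [8.5,-4,1.5,5,0],
    [8.5,-4,1.5,9,0],
    [8.5,-4,1.5,13,0],
    [8.5,-4,1.5,16,0],
    [8.5,-4,1.5,17.5,0],
    [8.5,-4,1.5,18.5,0],
    [8.5,-4,1.5,19.2,0],
    [8.5,-4,1.5,19.2,0],
    [8.5,-4,1.5,19.2,0],
  ],
)

```text
time: 3.4
tool_pos: [0.6436, -0.256, 0.02]
tcp_rot: [2.075, 2.355, 0.001]
wrist_force: [-0.1, -0.3, 0.1]
width: 0.998
grip_force: 0.0
```

```bash
python3 -c "
from h import *
go([.6412,-.2543,.016],7.2)
p,d,c=cam('side'); save('s1',cv2.resize(p[140:260,270:430],None,fx=4,fy=4))"
```

```text
t 3.4 tcp [ 0.6436 -0.256   0.02  ] head 7.24 axes x [-0.126  0.992 -0.001] z [ 0.0026 -0.0012 -1.    ]
shift cm [ 0.2  -0.22  0.4 ] twist 0.04242388688818721 q6 -31.0
```

View pics/s1.png

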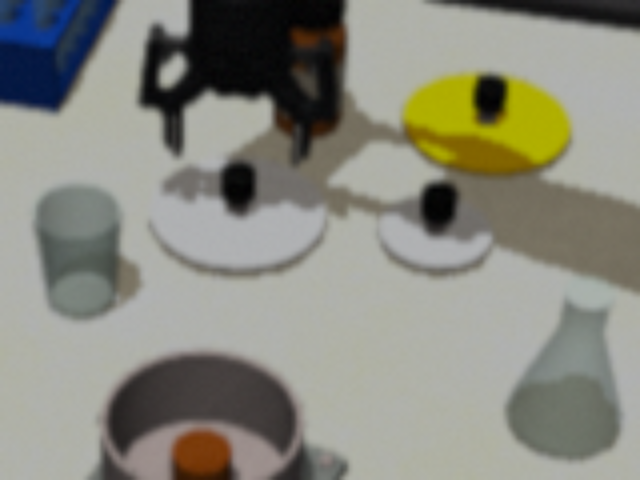

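Both fingertips (crop 178,155 and 300,158) straddle the knob left to right, but they look farther back than the knob (238,185). I'll check with projections.

```bash
python3 -c "
from h import *
p,d,c=cam('side'); P=cloud(d,c); K=np.array(c['mtx'])
def pr(X):
    y=Rc(c).T@(np.array(X)-c['origin']); y=y*[1,-1,-1]; u=K@y; return ((u[:2]/u[2]-[270,140])*4).round()
s=bot.read_state();M=R.from_rotvec(s['tcp_rot']).as_matrix();t=s['tool_pos']
for sg in(-1,1): print('tip',pr(t+M[:,1]*.0425*sg+[0,0,.013]))
print('knob',pr([.6412,-.2543,.038]),'plate c',pr([.6412,-.2543,.012]))
g=p.max(-1)
for n,(u,v) in dict(knob=(238,183),tipL=(177,145),tipR=(300,150),plateN=(240,250),plateL=(160,220),plateR=(318,220)).items():
    u=270+u//4;v=140+v//4; print(n,np.nanmedian(P[v-1:v+2,u-1:u+2].reshape(-1,3),0).round(4))
"
```

```text
tip [289. 190.]
tip [182. 181.]
knob [238. 182.] plate c [237. 208.]
knob [ 0.6407 -0.2454  0.0471]
tipL [ 0.6867 -0.2389  0.0748]
tipR [ 0.5931 -0.2521  0.0815]
plateN [ 0.6281 -0.2095  0.0095]
plateL [ 0.6961 -0.2267  0.0114]
plateR [ 0.5781 -0.2593  0.0099]
```

>>> step_arm(
  motion=[
    [8.5,0.2,-0.2,0.1,0],
    [8.5,0.2,-0.2,0.3,0],
    [6,0.2,-0.2,0.3,0],
    [4,0.2,-0.2,0.3,0],
    [3,0.2,-0.2,0.3,0],
    [2,0.2,-0.2,0.3,0],
    [1.5,0.2,-0.2,0.3,0],
    [1.5,0.2,-0.2,0.3,0],
    [1.5,0.2,-0.2,0.3,0],
    [1.5,0.2,-0.2,0.3,0],
    [1.5,0.2,-0.2,0.3,0],
  ],
  force=50,
)

```text
time: 4.6
tool_pos: [0.6404, -0.254, 0.0156]
tcp_rot: [2.077, 2.357, 0.0]
wrist_force: [0.1, 0.8, 4.7]
width: 0.274
grip_force: 49.2
```

>>> step_arm(
  motion=[
    [1.5,0,0,-0.3,0],
    [1.5,0,0,-0.8,0],
    [1.5,0,0,-1.5,0],
    [1.5,0,0,-2.5,0],
    [1.5,0,0,-4,0],
    [1.5,0,0,-6,0],
    [1.5,0,0,-8,0],
    [1.5,0,0,-10,0],
    [1.5,0,0,-12,0],
    [1.5,0,0,-14,0],
    [1.5,0,0,-15,0],
    [1.5,0,0,-15,0],
    [1.5,0,0,-15,0],
  ],
)

```text
time: 5.9
tool_pos: [0.6399, -0.2538, 0.1651]
tcp_rot: [2.077, 2.357, -0.0]
wrist_force: [0.5, 0.4, -3.0]
width: 0.272
grip_force: 49.2
```

```bash
python3 -c "
from h import *
go([.5961,.0445,.165],7.2)
p,d,c=cam('side'); P=cloud(d,c); np.savez('s2.npz',p=p,P=P); save('s2',cv2.resize(p[60:260,240:440],None,fx=3,fy=3))"
```

```text
t 5.9 tcp [ 0.6399 -0.2538  0.1651] head 7.23 axes x [-0.126  0.992 -0.   ] z [-0. -0. -1.]
shift cm [ 3.014e+01 -5.900e-01  1.000e-02] twist 0.034648230885522935 q6 -30.9
```

View pics/s2.png

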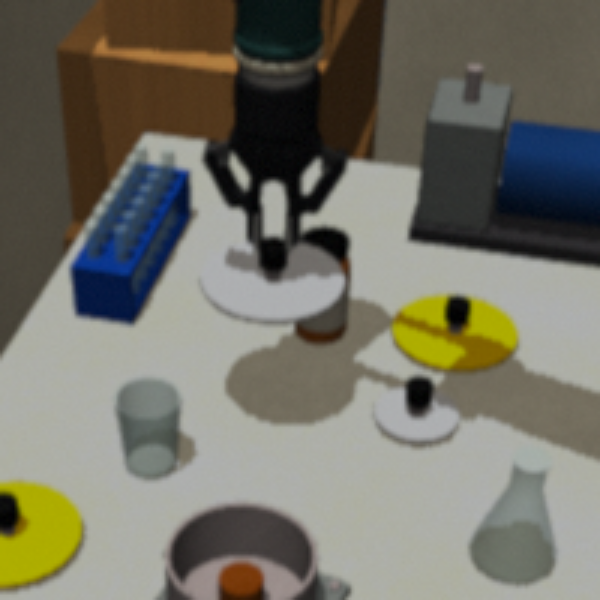

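The cover hangs from the gripper at about crop (272,280) and looks level. Measuring its tilt and offset.

```bash
python3 - <<'E'
from h import *
z=np.load('s2.npz');p,P=z['p'],z['P']
m=(abs(P[...,2]-.1615)<.012)&(np.hypot(P[...,0]-.64,P[...,1]+.254)<.09)&(p.max(-1)>90)&(np.ptp(p.astype(int),axis=-1)<40)
m[:130]=False
w=P[m]; A=np.c_[w[:,0]-.64,w[:,1]+.254,np.ones(len(w))]
k=np.ones(len(w),bool)
for _ in range(6):
    s=np.linalg.lstsq(A[k],w[k,2],rcond=None)[0]; k=abs(A@s-w[:,2])<.004
print(m.sum(),k.sum(),"tilt deg",np.degrees(s[:2]).round(2),"z0",s[2])
# outline ellipse -> ray-plane intersect
mk=np.zeros((480,640),np.uint8);mk[m]=1
n,l,st,ce=cv2.connectedComponentsWithStats(cv2.morphologyEx(mk,cv2.MORPH_CLOSE,np.ones((5,5))));i=1+st[1:,4].argmax();print(st[i])
cn=max(cv2.findContours((l==i).astype(np.uint8),0,cv2.CHAIN_APPROX_NONE)[0],key=len)[:,0]
c=bot.calibration('side');K=np.array(c['mtx'])
r=np.c_[(cn[:,0]-K[0,2])/K[0,0],-(cn[:,1]-K[1,2])/K[1,1],-np.ones(len(cn))]@Rc(c).T
o=np.array(c['origin']);q=(o+r*((.1615-o[2])/r[:,2])[:,None])[:,:2]
k=np.ones(len(q),bool)
for _ in range(8):
    B=np.c_[2*q[k],np.ones(k.sum())];s=np.linalg.lstsq(B,(q[k]**2).sum(1),rcond=None)[0];R0=np.sqrt(s[2]+s[0]**2+s[1]**2);e=abs(np.hypot(*(q-s[:2]).T)-R0);k=e<max(.002,np.median(e)*1.5)
print("circle",s[:2].round(4),R0.round(4),k.sum(),len(q))
# pot rim from stored top cloud, outline-based: z>.07 pixels
z=np.load('top0.npz');p,P=z['p'],z['P'];c=bot.calibration('top');K=np.array(c['mtx']);o=np.array(c['origin'])
m=((abs(P[...,2]-.081)<.008)&(np.hypot(P[...,0]-.596,P[...,1]-.0445)<.075)).astype(np.uint8)
v,u=np.nonzero(m);r=np.c_[(u-K[0,2])/K[0,0],-(v-K[1,2])/K[1,1],-np.ones(len(u))]@Rc(c).T
q=(o+r*((.082-o[2])/r[:,2])[:,None])[:,:2]
k=np.ones(len(q),bool)
for _ in range(8):
    B=np.c_[2*q[k],np.ones(k.sum())];s=np.linalg.lstsq(B,(q[k]**2).sum(1),rcond=None)[0];R0=np.sqrt(s[2]+s[0]**2+s[1]**2);e=abs(np.hypot(*(q-s[:2]).T)-R0);k=e<.005
print("rim top",s[:2].round(4),R0.round(4),k.sum(),len(q))
# rim from side (same camera as cover), initial image
z=np.load('side0.npz');p,P=z['p'],z['P'];c=bot.calibration('side');K=np.array(c['mtx']);o=np.array(c['origin'])
m=((abs(P[...,2]-.082)<.005)&(np.hypot(P[...,0]-.596,P[...,1]-.0445)<.075)&(np.hypot(P[...,0]-.596,P[...,1]-.0445)>.05))
v,u=np.nonzero(m);r=np.c_[(u-K[0,2])/K[0,0],-(v-K[1,2])/K[1,1],-np.ones(len(u))]@Rc(c).T
q=(o+r*((.082-o[2])/r[:,2])[:,None])[:,:2];k=np.ones(len(q),bool)
for _ in range(8):
    B=np.c_[2*q[k],np.ones(k.sum())];s=np.linalg.lstsq(B,(q[k]**2).sum(1),rcond=None)[0];R0=np.sqrt(s[2]+s[0]**2+s[1]**2);e=abs(np.hypot(*(q-s[:2]).T)-R0);k=e<.005
print("rim side",s[:2].round(4),R0.round(4),k.sum(),len(q))
E
```

```text
935 913 tilt deg [-0.07  0.15] z0 0.1596726305227604
[307 141  48  28 940]
circle [ 0.6396 -0.2479] 0.0697 80 122
rim top [0.5957 0.0428] 0.063 288 288
rim side [0.5943 0.0475] 0.063 280 283
```

>>> step_arm(
  motion=[
    [1.5,1,0,0,0],
    [1.5,3,-0.1,0,0],
    [1.5,6,-0.2,0,0],
    [1.5,9,-0.3,0,0],
    [1.5,12,-0.3,0,0],
    [1.5,15,-0.4,0,0],
    [1.5,18,-0.5,0,0],
    [1.5,21,-0.5,0,0],
    [1.5,24,-0.6,0,0],
    [1.5,27,-0.7,0,0],
    [1.5,29,-0.7,0,0],
    [1.5,30,-0.7,0,0],
    [1.5,30,-0.7,1,0],
    [1.5,30,-0.7,3,0],
    [1.5,30,-0.7,4.5,0],
    [1.5,30,-0.7,5,0],
    [1.5,30,-0.7,5,0],
    [1.5,30,-0.7,5,0],
    [1.5,30,-0.7,5,0],
  ],
)

```text
time: 7.85
tool_pos: [0.5963, 0.0426, 0.1161]
tcp_rot: [2.077, 2.356, 0.002]
wrist_force: [-0.1, -0.2, -2.2]
width: 0.271
grip_force: 49.3
```

```bash
python3 - <<'E'
from h import *
go([.5955,.043,.115],7.2)
p,d,c=cam('side'); P=cloud(d,c); K=np.array(c['mtx']);o=np.array(c['origin'])
save('s3',cv2.resize(p[200:300,260:390],None,fx=6,fy=6))
z0=.112
m=(abs(P[...,2]-z0)<.008)&(np.hypot(P[...,0]-.5955,P[...,1]-.043)<.09)&(p.max(-1)>90)&(np.ptp(p.astype(int),axis=-1)<40)
w=P[m];A=np.c_[w[:,0]-.5955,w[:,1]-.043,np.ones(len(w))];s=np.linalg.lstsq(A,w[:,2],rcond=None)[0];print("tilt",np.degrees(s[:2]),"z",s[2])
mk=cv2.morphologyEx(m.astype(np.uint8),cv2.MORPH_CLOSE,np.ones((5,5)))
cn=max(cv2.findContours(mk,0,cv2.CHAIN_APPROX_NONE)[0],key=len)[:,0]
r=np.c_[(cn[:,0]-K[0,2])/K[0,0],-(cn[:,1]-K[1,2])/K[1,1],-np.ones(len(cn))]@Rc(c).T
q=(o+r*((z0-o[2])/r[:,2])[:,None])[:,:2];k=np.ones(len(q),bool)
for _ in range(8):
    B=np.c_[2*q[k],np.ones(k.sum())];s=np.linalg.lstsq(B,(q[k]**2).sum(1),rcond=None)[0];R0=np.sqrt(s[2]+s[0]**2+s[1]**2);e=abs(np.hypot(*(q-s[:2]).T)-R0);k=e<max(.002,1.5*np.median(e))
print("cover",s[:2].round(4),R0.round(4),k.sum(),len(q))
E
```

```text
t 7.85 tcp [0.5963 0.0426 0.1161] head 7.2 axes x [-0.125  0.992 -0.   ] z [ 0.0018  0.     -1.    ]
shift cm [ 0.05 -0.07  0.11] twist 0.003957258290199661 q6 -5.5
tilt [-0.05880259  0.13116505] z 0.11105348750829284
cover [0.5961 0.045 ] 0.0699 112 157
```

View pics/s3.png

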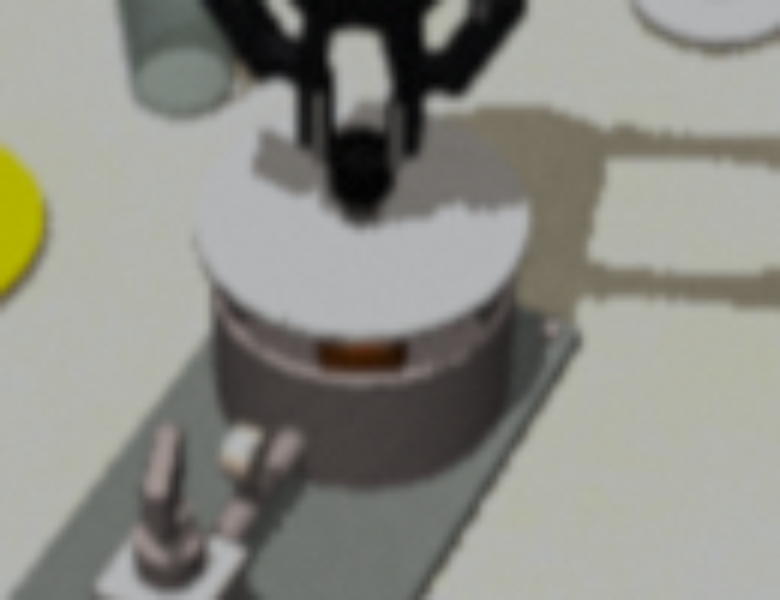

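The cover is level above the pot (crop centre about 362,220; rim below). The side camera suggests 1–2 mm of correction toward −x, +y. Lowering slowly.

>>> step_arm(
  motion=[
    [1.5,0.1,-0.1,0,0],
    [1.5,0.1,-0.1,0.5,0],
    [1.5,0.1,-0.1,0.9,0],
    [1.5,0.1,-0.1,1.2,0],
    [1.5,0.1,-0.1,1.5,0],
    [1.5,0.1,-0.1,1.8,0],
    [1.5,0.1,-0.1,2.0,0],
    [1.5,0.1,-0.1,2.1,0],
    [1.5,0.1,-0.1,2.1,0],
  ],
)

```text
time: 8.8
tool_pos: [0.5941, 0.0438, 0.0939]
tcp_rot: [-2.077, -2.357, 0.0]
wrist_force: [0.1, -0.7, -2.8]
width: 0.271
grip_force: 49.3
```

>>> step_arm(
  motion=[
    [1.5,0,0,0.1,0],
    [1.5,0,0,0.2,0],
    [1.5,0,0,0.25,0],
    [1.5,0,0,0.25,0],
    [1.5,0,0,0.25,0],
  ],
)

```text
time: 9.3
tool_pos: [0.5942, 0.0438, 0.0917]
tcp_rot: [2.077, 2.357, 0.0]
wrist_force: [-0.2, -0.7, -2.0]
width: 0.272
grip_force: 49.4
```

>>> step_arm(
  motion=[
    [1.5,0,0,0.05,0],
    [1.5,0,0,0.1,0],
    [1.5,0,0,0.1,0],
  ],
)

```text
time: 9.6
tool_pos: [0.5943, 0.0438, 0.0915]
tcp_rot: [2.077, 2.357, 0.0]
wrist_force: [-3.8, -0.3, 5.0]
width: 0.269
grip_force: 51.2
```

Contact came at the expected seated height (0.0915). Releasing slowly.

>>> step_arm(
  motion=[
    [2.4,0,0,0,0],
    [2.8,0,0,0,0],
    [3.2,0,0,0,0],
    [3.8,0,0,0,0],
    [5,0,0,0,0],
    [6.5,0,0,0,0],
    [8.5,0,0,0,0],
    [8.5,0,0,0,0],
    [8.5,0,0,-1,0],
    [8.5,0,0,-3,0],
    [8.5,0,0,-6,0],
    [8.5,0,0,-9,0],
    [8.5,0,0,-12,0],
    [8.5,5,0,-12,0],
    [8.5,10,0,-12,0],
    [8.5,10,0,-12,0],
    [8.5,10,0,-12,0],
  ],
)

```text
time: 11.3
tool_pos: [0.5815, 0.1441, 0.2114]
tcp_rot: [2.073, 2.359, 0.001]
wrist_force: [-0.2, -0.4, -0.6]
width: 0.997
grip_force: 0.0
```

```bash
python3 - <<'E'
from h import *
for n in('side','top'):
    p,d,c=cam(n); P=cloud(d,c)
    if n=='side': save('s4',cv2.resize(p[200:310,250:390],None,fx=5,fy=5))
    m=(abs(P[...,2]-.088)<.007)&(np.hypot(P[...,0]-.595,P[...,1]-.044)<.066)&(np.hypot(P[...,0]-.595,P[...,1]-.044)>.022)&(p.max(-1)>90)
    w=P[m];A=np.c_[w[:,0]-.595,w[:,1]-.044,np.ones(len(w))];s=np.linalg.lstsq(A,w[:,2],rcond=None)[0];print(n,m.sum(),"tilt",np.degrees(s[:2]).round(2),"z",s[2].round(4))
    # wing
    m=(P[...,2]>.107)&(P[...,2]<.135)&(np.hypot(P[...,0]-.633,P[...,1]-.204)<.03);q=P[m]
    if len(q)>10:
        ev,V=np.linalg.eigh(np.cov(q[:,:2].T));print("wing",len(q),q.mean(0).round(4),"mid",((q.min(0)+q.max(0))/2).round(4),np.degrees(np.arctan2(V[1,1],V[0,1])).round(1))
go([.632,.204,.2],7.2)
E
```

```text
side 1218 tilt [-0.05 -0.01] z 0.0867
wing 96 [0.6298 0.2097 0.1231] mid [0.631  0.2056 0.1199] 96.5
top 1607 tilt [-0.04 -0.06] z 0.0872
t 11.4 tcp [0.5817 0.1424 0.2109] head 7.24 axes x [-0.126  0.992 -0.001] z [ 3.e-04 -6.e-04 -1.e+00]
shift cm [5.48 5.76 1.09] twist 0.03686772150267359 q6 4.2
```

View pics/s4.png

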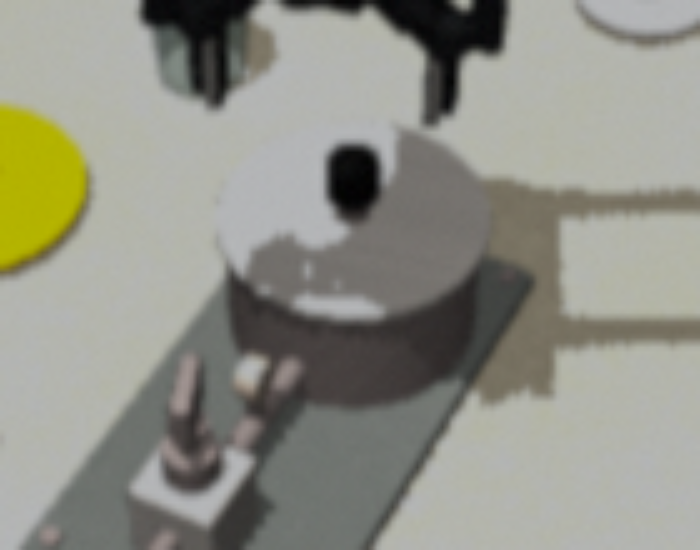

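The cover is seated: tilt under 0.1°, plate top at 87 mm, with the knob at crop (352,180). Now to the wing.

>>> step_arm(
  motion=[
    [8.5,2,2,0,0],
    [8.5,4,4,0,0],
    [8.5,5.5,5.8,0,0],
    [8.5,5.5,5.8,2,0],
    [8.5,5.5,5.8,5,0],
    [8.5,5.5,5.8,8,0],
    [8.5,5.5,5.8,9.5,0],
    [8.5,5.5,5.8,10.4,0],
    [8.5,5.5,5.8,10.4,0],
    [8.5,5.5,5.8,10.4,0],
  ],
)

```text
time: 12.4
tool_pos: [0.6333, 0.2047, 0.108]
tcp_rot: [2.077, 2.356, 0.002]
wrist_force: [-0.1, 0.8, 0.3]
width: 0.998
grip_force: 0.0
```

```bash
python3 -c "
from h import *
go([.632,.204,.106],7.2)"
```

```text
t 12.4 tcp [0.6333 0.2047 0.108 ] head 7.2 axes x [-0.125  0.992  0.   ] z [ 1.8e-03  5.0e-04 -1.0e+00]
shift cm [-0.05 -0.14  0.2 ] twist 0.0037369286531543366 q6 8.6
```

>>> step_arm(
  motion=[
    [6,-0.1,-0.1,0.1,0],
    [4,-0.1,-0.1,0.2,0],
    [2.5,-0.1,-0.1,0.2,0],
    [1.5,-0.1,-0.1,0.2,0],
    [0.8,-0.1,-0.1,0.2,0],
    [0.4,-0.1,-0.1,0.2,0],
    [0.2,-0.1,-0.1,0.2,0],
    [0.2,-0.1,-0.1,0.2,0],
    [0.2,-0.1,-0.1,0.2,0],
    [0.2,-0.1,-0.1,0.2,0],
  ],
  force=40,
)

```text
time: 13.4
tool_pos: [0.6314, 0.2037, 0.1046]
tcp_rot: [-2.077, -2.357, 0.0]
wrist_force: [-0.0, 0.4, -0.5]
width: 0.021
grip_force: 0.0
```

```bash
python3 -c "
from h import *
s=bot.read_state();go([.632,.204,.106],7.2);print(s['wrist_force'],s['torque'],s['width'])"
```

```text
t 13.4 tcp [0.6314 0.2037 0.1046] head 7.23 axes x [-0.126  0.992 -0.   ] z [-1.e-04 -0.e+00 -1.e+00]
shift cm [ 0.02  0.07 -0.14] twist 0.03132739569041121 q6 8.5
[-0.01394155  0.39307831 -0.47511996] [ 0.01580931 -0.02947029  0.02188849] 0.021415025603333332
```

```bash
python3 - <<'E'
from h import *
p,d,c=cam('side'); P=cloud(d,c); save('s5',cv2.resize(p[215:315,250:350],None,fx=6,fy=6))
K=np.array(c['mtx'])
def pr(X):
    y=Rc(c).T@(np.array(X)-c['origin']); y=y*[1,-1,-1]; u=K@y; return ((u[:2]/u[2]-[250,215])*6).round()
for z in(.102,.130):print(pr([.632,.204,z]))
print(pr([.6314,.2037,.1046]))
E
```

```text
[222. 411.]
[218. 364.]
[224. 407.]
```

View pics/s5.png

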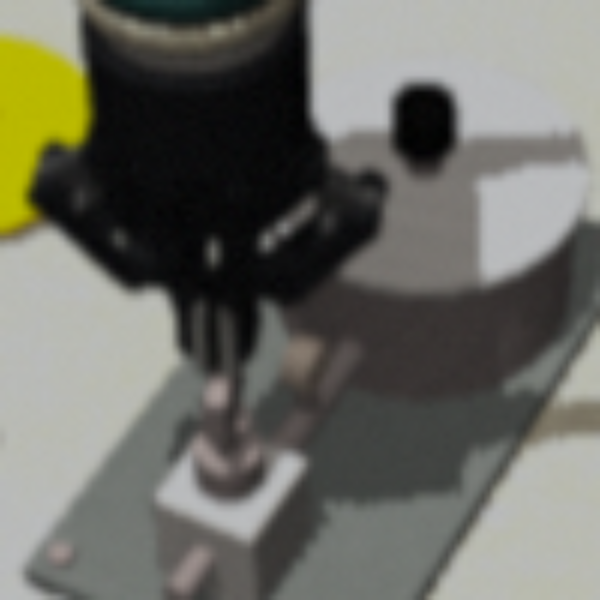

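The fingers straddle the wing (crop 215,390), but they stopped at the commanded opening without force. Shutting fully.

>>> step_arm(
  motion=[
    [0,0,0,-0.1,0],
    [0,0,0,-0.1,0],
    [0,0,0,-0.1,0],
    [0,0,0,-0.1,0],
  ],
  force=50,
)

```text
time: 13.85
tool_pos: [0.6314, 0.2037, 0.1057]
tcp_rot: [2.077, 2.357, 0.0]
wrist_force: [0.0, -0.2, 0.2]
width: 0.0
grip_force: 0.0
```

```bash
python3 - <<'E'
from h import *
p,d,c=cam('side'); P=cloud(d,c)
for v in range(264,292,2):
    print(v,[(u,p[v,u].max(),*(P[v,u]*1000).round().astype(int)) if d[v,u]>0 else (u,p[v,u].max()) for u in (282,284,286,288,290)])
s=bot.read_state();print(s['q'],s['torque'])
E
```

```text
264 [(282, np.uint8(20), np.int64(635), np.int64(216), np.int64(181)), (284, np.uint8(19), np.int64(633), np.int64(211), np.int64(176)), (286, np.uint8(14), np.int64(626), np.int64(217), np.int64(184)), (288, np.uint8(11), np.int64(622), np.int64(216), np.int64(185)), (290, np.uint8(11), np.int64(617), np.int64(216), np.int64(186))]
266 [(282, np.uint8(47), np.int64(635), np.int64(218), np.int64(176)), (284, np.uint8(43), np.int64(632), np.int64(215), np.int64(174)), (286, np.uint8(42), np.int64(626), np.int64(218), np.int64(179)), (288, np.uint8(20), np.int64(622), np.int64(216), np.int64(178)), (290, np.uint8(10), np.int64(618), np.int64(215), np.int64(178))]
268 [(282, np.uint8(49), np.int64(635), np.int64(218), np.int64(170)), (284, np.uint8(43), np.int64(631), np.int64(217), np.int64(170)), (286, np.uint8(56), np.int64(628), np.int64(214), np.int64(168)), (288, np.uint8(35), np.int64(624), np.int64(213), np.int64(168)), (290, np.uint8(8), np.int64(620), np.int64(210), np.int64(166))]
270 [(282, np.uint8(52), np.int64(636), np.int64(216), np.int64(162)), (284, np.uint8(46), np.in
[... 3025 characters left out ...]
3), np.int64(222), np.int64(108)), (286, np.uint8(73), np.int64(629), np.int64(221), np.int64(107)), (288, np.uint8(51), np.int64(625), np.int64(218), np.int64(105)), (290, np.uint8(74), np.int64(627), np.int64(201), np.int64(84))]
290 [(282, np.uint8(149), np.int64(643), np.int64(212), np.int64(84)), (284, np.uint8(155), np.int64(639), np.int64(207), np.int64(80)), (286, np.uint8(96), np.int64(634), np.int64(209), np.int64(84)), (288, np.uint8(68), np.int64(629), np.int64(208), np.int64(84)), (290, np.uint8(99), np.int64(625), np.int64(205), np.int64(82))]
[ 2.74543751e-01  3.11068995e-01  1.72162776e+00 -1.77508614e-05
  1.10886344e+00  1.48349356e-01] [-0.02319244  0.01021822  0.01684834]
```

The shut fingertips actually end at z≈0.139 while the TCP reads 0.106, so the real tips sit about 32 mm above the reported TCP. They closed just above the wing (top at 0.130). Opening, going 3 cm lower, and gripping.

>>> step_arm(
  motion=[
    [4,0,0,0,0],
    [6,0,0,0,0],
    [6,0,0,0,0],
    [6,0,0,0,0],
    [6,0,0,1,0],
    [6,0,0,2,0],
    [6,0,0,2.6,0],
    [6,0,0,3,0],
    [4,0,0,3,0],
    [2.5,0,0,3,0],
    [1.6,0,0,3,0],
    [1,0,0,3,0],
    [0.5,0,0,3,0],
    [0.2,0,0,3,0],
    [0,0,0,3,0],
    [0,0,0,3,0],
    [0,0,0,3,0],
  ],
  force=50,
)

```text
time: 15.6
tool_pos: [0.6316, 0.2038, 0.0763]
tcp_rot: [2.077, 2.357, 0.001]
wrist_force: [-2.6, 0.6, 5.6]
width: 0.104
grip_force: 50.5
```

```bash
python3 -c "
from h import *
s=bot.read_state();go([.632,.204,.075],7.2);print(s['wrist_force'],s['torque'],s['width'])"
```

```text
t 15.6 tcp [0.6316 0.2038 0.0763] head 7.24 axes x [-0.126  0.992  0.   ] z [ 6.e-04  2.e-04 -1.e+00]
shift cm [0.01 0.04 0.13] twist 0.03518351122841068 q6 8.5
[-2.56319439  0.62429444  5.55885993] [-0.02050039  0.29587055  0.00112434] 0.1037049793446288
```

Gripped (8.9 mm, 50 N). Turning clockwise.

>>> step_arm(
  motion=[
    [0,0,0,0,3],
    [0,0,0,0,8],
    [0,0,0,0,14],
    [0,0,0,0,20],
    [0,0,0,0,26],
    [0,0,0,0,32],
    [0,0,0,0,38],
    [0,0,0,0,44],
    [0,0,0,0,50],
    [0,0,0,0,56],
    [0,0,0,0,62],
    [0,0,0,0,68],
    [0,0,0,0,74],
    [0,0,0,0,80],
    [0,0,0,0,86],
    [0,0,0,0,92],
    [0,0,0,0,96],
    [0,0,0,0,98],
    [0,0,0,0,98],
  ],
)

```text
time: 17.5
tool_pos: [0.6325, 0.2031, 0.0763]
tcp_rot: [3.141, -0.021, 0.003]
wrist_force: [1.1, -2.5, 3.9]
width: 0.102
grip_force: 50.5
```

```bash
python3 -c "
from h import *
s=bot.read_state();go([.632,.204,.075],-102);print(s['wrist_force'],s['torque'],s['width'],s['grip_force'])"
```

```text
t 17.5 tcp [0.6325 0.2031 0.0763] head -90.77 axes x [ 1.    -0.013  0.002] z [ 2.e-03 -7.e-04 -1.e+00]
shift cm [-0.05 -0.09  0.13] twist 11.227390686842938 q6 106.5
[ 1.07102345 -2.53466593  3.89942588] [-0.48586242 -0.06932343 -0.03675141] 0.1022592228569395 50.46276032924652
```

>>> step_arm(
  motion=[
    [0,0,0,0,2],
    [0,0,0,0,4],
    [0,0,0,0,6],
    [0,0,0,0,8],
    [0,0,0,0,8],
  ],
)

```text
time: 18.0
tool_pos: [0.6324, 0.203, 0.0763]
tcp_rot: [3.132, -0.239, 0.003]
wrist_force: [0.8, -3.9, 5.2]
width: 0.104
grip_force: 50.5
```

```bash
python3 -c "
from h import *
s=bot.read_state();go([.632,.204,.075],-102);print(s['wrist_force'],s['torque'],s['joint_torque'][5])"
```

```text
t 18.0 tcp [0.6324 0.203  0.0763] head -98.73 axes x [ 0.988 -0.152  0.002] z [ 2.e-03 -8.e-04 -1.e+00]
shift cm [-0.06 -0.09  0.13] twist 3.2735900681966967 q6 114.5
[ 0.79394662 -3.93618626  5.21053606] [-0.69159258 -0.12850135 -0.00768778] 0.17401138320565224
```

>>> step_arm(
  motion=[
    [0,0,0,0,1.5],
    [0,0,0,0,3],
    [0,0,0,0,3],
  ],
)

```text
time: 18.3
tool_pos: [0.6324, 0.203, 0.0763]
tcp_rot: [3.125, -0.32, 0.003]
wrist_force: [1.3, -4.1, 6.0]
width: 0.101
grip_force: 50.5
```

```bash
python3 -c "
from h import *
s=bot.read_state();go([.632,.204,.075],-102);print(s['wrist_force'],s['torque'],s['joint_torque'][5])"
```

```text
t 18.3 tcp [0.6324 0.203  0.0763] head -101.71 axes x [ 0.979 -0.203  0.002] z [ 2.e-03 -9.e-04 -1.e+00]
shift cm [-0.06 -0.09  0.13] twist 0.2929747200013395 q6 117.4
[ 1.29212227 -4.07044257  6.00292958] [-0.68104492 -0.15397571 -0.04852327] 0.0927618588320911
```

>>> step_arm(
  motion=[
    [0,0,0,0,1.5],
    [0,0,0,0,3],
    [0,0,0,0,3],
  ],
)

```text
time: 18.6
tool_pos: [0.6324, 0.2029, 0.0763]
tcp_rot: [3.115, -0.399, 0.004]
wrist_force: [0.9, -4.4, 5.3]
width: 0.107
grip_force: 52.0
```

```bash
python3 -c "
from h import *
s=bot.read_state();go([.632,.204,.075],-102);print(s['wrist_force'],s['torque'],s['joint_torque'][5])"
```

```text
t 18.6 tcp [0.6324 0.2029 0.0763] head -104.59 axes x [ 0.968 -0.252  0.002] z [ 0.0021 -0.0014 -1.    ]
shift cm [-0.07 -0.09  0.13] twist -2.587872499766675 q6 120.4
[ 0.93129362 -4.40186298  5.29743782] [-0.63763747 -0.08733735  0.6890967 ] 0.8486623875796795
```

Torque jumped to 0.69 N m at heading ≈ -104°: it is seated. Backing off 90°, plus about a degree of elastic wind-up.

>>> step_arm(
  motion=[
    [0,0,0,0,-1],
    [0,0,0,0,-4],
    [0,0,0,0,-10],
    [0,0,0,0,-16],
    [0,0,0,0,-22],
    [0,0,0,0,-28],
    [0,0,0,0,-34],
    [0,0,0,0,-40],
    [0,0,0,0,-46],
    [0,0,0,0,-52],
    [0,0,0,0,-58],
    [0,0,0,0,-64],
    [0,0,0,0,-70],
    [0,0,0,0,-76],
    [0,0,0,0,-82],
    [0,0,0,0,-87],
    [0,0,0,0,-90],
    [0,0,0,0,-91.3],
    [0,0,0,0,-91.3],
  ],
)

```text
time: 20.5
tool_pos: [0.6319, 0.2038, 0.0763]
tcp_rot: [2.464, 1.948, 0.002]
wrist_force: [0.3, -2.1, 5.5]
width: 0.102
grip_force: 50.6
```

```bash
python3 - <<'E'
from h import *
s=bot.read_state();go([.632,.204,.075],-13);print(s['wrist_force'],s['torque'],s['width'],s['grip_force'])
p,d,c=cam('side');P=cloud(d,c); save('s6',cv2.resize(p[195:315,250:390],None,fx=5,fy=5))
m=(abs(P[...,2]-.088)<.007)&(np.hypot(P[...,0]-.595,P[...,1]-.044)<.066)&(np.hypot(P[...,0]-.595,P[...,1]-.044)>.022)&(p.max(-1)>90)
w=P[m];A=np.c_[w[:,0]-.595,w[:,1]-.044,np.ones(len(w))];q=np.linalg.lstsq(A,w[:,2],rcond=None)[0];print(m.sum(),np.degrees(q[:2]).round(2),q[2])
E
```

```text
t 20.5 tcp [0.6319 0.2038 0.0763] head -13.35 axes x [0.231 0.973 0.001] z [ 1.e-03  3.e-04 -1.e+00]
shift cm [0.02 0.01 0.13] twist -0.34696496604301785 q6 29.1
[ 0.27230872 -2.12374779  5.48609347] [-0.26492341  0.09736341  0.09382953] 0.10226294379727953 50.63113868236542
1080 [-0.05  0.08] 0.08674131422403064
```

View pics/s6.png

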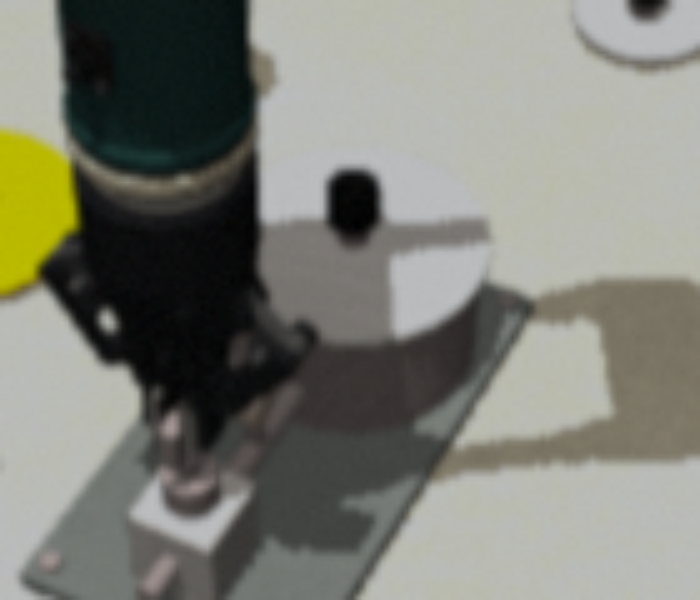

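The picture shows the cover level on the pot (knob at 352,205) and the wing still held (172,435), lined up with the pot–valve line. The heading of −13.35° matches the rig yaw of about −13°. Handing in.

```bash
python3 -c "
from h import *
print(bot.finish_job())"
```

```text
the job is handed in; nothing more can be done
None
```

The large cover sits seated and level on the pot and is released; the bleed screw was turned clockwise to its stop and backed off a quarter turn, and I handed the job in at about 20.5 s with the gripper still holding it.

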